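# Slotted washer and click wrench on the tilted mould

### The job

The mould half on the tilted angle plate still needs its clamp tightened: slip the big slotted washer flat under the raised nut, pushed home against the stud, and let go of it; then pull the wrench round to tighten the nut until the breakaway handle gives, stop there without forcing it on to its end stop, and let the handle spring back. Leave everything else on the bench where it is.

Things in the scene. Friction and masses are not known exactly. Their poses are not given: they have to be found in the camera images.
- seat (a point): Point on the stud's axis at the top face of the aluminium mould half (165 x 130 x 25 mm) on the tilting table of an angle plate. The face leans 30 degrees, looking up and to the robot's left. x points up the slope, y level across it, z square out of the face along the stud (steel, 16 mm thick, 43 mm high). The face reaches 92 mm up the slope, 72 mm down it and 65 mm to each side of this point.
- nut_face (a point): Centre of the underside of the nut's round flange (37 mm in diameter) on the stud. It starts 10.1 to 10.9 mm above the mould's face; the washer is 8 mm. The thread is steep: tightening lowers it 2.5 mm per rad until it is tight at 8.1 mm, when the washer no longer goes in. The wrench's ring head, 52 mm in diameter, spans 6 to 18 mm above this point; the hexagon ends 22 mm above it.
- grip (a point): Middle of the wrench's black round grip (25 mm thick, 95 mm long), 183 mm from the stud's axis and 28 mm higher above the mould's face than nut_face. x points along the handle away from the nut, z square out of the face. It starts pointing back at the robot (-y of seat, within 0.35 rad) and tightens clockwise seen looking down on the face: pulled down the slope, to the robot's left.
- click (a joint): Breakaway joint of the wrench: how far the handle has folded, rad, about an axis parallel to the stud 58 mm out from it along the handle. It is 0, straight, while the nut turns (2 to 4 N at the grip). With the nut tight the force climbs at once to 9 N; there the handle gives, and folds with hardly more force: over 0.06 is the click, over 0.22 (11 N) is forced, 0.26 the end stop. Let go, it springs straight.
- nut: Wrench head with the nut, which turn as one and stay on the stud; origin on the stud's axis, x along the straight wrench away from the stud, z along the stud. How far it turns before the nut is tight differs every time: 0.8 to 1.1 rad from the start, hidden.
- washer_tail (a point): Middle of the solid tail of the big slotted washer, a U-shaped steel plate 80 mm long (x), 40 mm wide (y), 8 mm thick, 0.16 kg, at the start flat on the bench. The point is half-way up, 14 mm from the tail end; x points from the slot to the tail, z is up. A good place to pinch it across the 40 mm, tips reaching nearly to its underside.
- washer_slot (a point): Where the stud's axis lies in the same washer when home, half-way up: 45 mm from the tail point, 21 mm from the open end. The slot is 18.5 mm wide and opens at the -x end, the prongs are 29 mm long and their last 7 mm only 5 mm thick. Pushed in from up the slope, the slot opening downhill, it rests on the stud by its weight.
- smallslot_mid (a point): Centre of a smaller slotted washer, 56 x 30 x 6 mm with a 10.5 mm slot, too small for the stud. Bystander.
- plainwasher_mid (a point): Centre of a plain closed washer, 52 mm in diameter, 18 mm hole, 7 mm thick. Bystander.
- sparenut_mid (a point): Centre of a loose hexagon nut, 30 mm across flats, 14 mm high. Bystander.
- glue_mid (a point): Centre of a white glue bottle, 52 mm in diameter, 150 mm high. Bystander.
- varnish_mid (a point): Centre of an amber jar, 68 mm in diameter, 75 mm high. Bystander.
- spool_mid (a point): Centre of an empty grey spool standing on end, 60 mm in diameter, 52 mm high. Bystander.
- driver_grip (a point): Handle of a screwdriver lying on the bench. Bystander.
Mind the look-alikes: they are no part of the job. What is shaped like the part that bears washer_tail but brown is not meant.

How it is judged:
By the outcome, as a careful person would: the job done as asked, in the order asked, and still so for the second after the job is handed in, with the robot touching nothing.
It also fails if it takes over 61 s, if anything falls off the work surface, if the arm or the gripper's body presses on something with over 40 N, if the wrist force passes 120 N, or if a joint passes its speed limit or range.

### The arm

A 6-joint arm with a two-finger parallel gripper is mounted at the origin on the work surface. World frame = base frame: x ahead of the robot, y to its left, z up, the work surface at z = 0. Lengths are in m, angles in rad, forces in N, time in s.
With the tool pointing down it reaches from about 0.35 to 0.975 m from the base axis. Payload 7.1 kg.
Tool frame: the origin (TCP) lies at the very end of the fingers, on their centre line; the grasp point (between the pads) lies 19 mm behind it; y points along the fingers, z is the direction in which the jaws open and shut, and the axes are right-handed (so a half turn about y gives the same grasp; the last joint's range is limited). The gripper opens to 88 mm and grips with 3 to 60 N. Pads are 20 mm wide; open, the fingers measure 115 mm over their backs; the gripper's body (75 mm by 178 mm) begins 61 mm behind the grasp point.
Start: joints at [1.123, 0.423, 1.63, -0, 1.089, -0.019], TCP at [0.26, 0.568, 0.223] pointing down, gripper open.
Joint ranges: [-3, 3], [-0.9, 2.11], [0.09, 2.58], [-1.31, 4.45], [0.11, 2.69], [-2.54, 2.54]. Speed limits (rad/s): [2.39, 2.39, 3.01, 3.14, 3.14, 3.14].

### API

Orientations are given as a rotation vector (axis times angle).
In Python, from cell import ctrl gives the robot as it stands. Calls block until the motion is done:
- ctrl.reach(position, orientation): joint-space move of the TCP to a pose.
- ctrl.servo_line(position, ori=None, feed=0.15, max_force=None): straight line of the TCP; ori=None keeps the orientation; feed is the mean speed in m/s. With max_force (N) it stops when the force on the tool has changed by that much, and returns True; else False.
- ctrl.goto_joints(angles): joint-space move.
- ctrl.ungrasp() and ctrl.clamp(grip_force=None): open the fingers fully, or close them until they stop; grip_force is the grip in N (None keeps the last).
- ctrl.sleep(seconds).
- ctrl.ik(position, orientation): joint angles nearest the present ones, or None.
- ctrl.capture(name): name is "scene" or "top" or "wrist"; returns a dict with "frame" (400x640x3 uint8, red, green, blue), "depth" (400x640 float32, m along the optical axis (not along the pixel's ray), 0 where there is no reading), "vertical_fov" (degrees; the focal length in pixels is half the picture's height over the tangent of half this angle, whatever the lens; pixels are square), "cx", "cy" (the principal point, pixels), "D" ([k1, k2, p1, p2, k3] as OpenCV has them; the pictures are not rectified), "world_from_camera" (4x4, takes a point from camera to world coordinates). Camera axes: x right, y down, z forward; pixel columns grow to the right and rows downward; lengths in m; the calibration is good to about 2 mm. A picture is of the moment at which its call begins.
A pose or a line that the arm cannot do raises ctrl.Unreachable and nothing moves.
- ctrl.sign_off(): hands the job in, once; it reports no verdict.
Trained networks look in the newest picture that a camera, given by its name, has taken for a name from the list of things; names that differ only in an ending like _2 or _b are one class to them, and where a whole thing is asked for, a point or a joint stands for the part that bears it (a point fixed in the world has none). Each returns a list of dicts, best first, with "score" (0 to 1); they miss things now and then, are a little off and sometimes report something else, mostly with a low value. They report only what shows in the picture. A call takes as long as a camera call. They do not tell look-alikes from the thing itself.
- ctrl.boxes_of(camera, target): "position" ([column, row] in pixels, amid what is visible of it).
- ctrl.pinpoint(camera, target): "position" ([column, row] in pixels: a listed point, or the origin of a listed thing).
Readings, each from a call of its own:
- ctrl.read_time(): time.
- ctrl.read_joint_positions(): joint angles.
- ctrl.read_joint_vel(): joint speeds.
- ctrl.read_effort(): joint torques, N m.
- ctrl.read_tcp_pos(): TCP position.
- ctrl.read_eef_rot(): TCP orientation.
- ctrl.read_force(): force on the tool from outside, world axes, zero at the start.
- ctrl.read_torque(): the same for the moment, N m.
- ctrl.read_width(): finger opening in m.
Only numpy, scipy, OpenCV 4.12 (cv2) and the standard library are available. Lean on these libraries where they do the work, as an engineer would, in place of code of your own. Each camera call takes 0.05 s, during which the arm holds its last target.

## Working session

There is one attempt and no reset: what is moved stays moved. The work goes in short steps, each a Python script; the robot and the scene stay as the last script left them, time stands still between calls to the robot, and variables do not carry over. Pictures are saved under pics/ and viewed, and the job is handed in when it is done.

```bash
ls; mkdir -p pics
cat > h.py <<'E'
import numpy as np, cv2
from cell import ctrl
from scipy.spatial.transform import Rotation as R
def K(c):
    f=200/np.tan(np.radians(c["vertical_fov"])/2)
    return np.array([[f,0,c["cx"]],[0,f,c["cy"]],[0,0,1]])
def ray(c,px):
    u=cv2.undistortPoints(np.array([[px]],float),K(c),np.array(c["D"],float))[0,0]
    return np.array([u[0],u[1],1.])
def p3(c,px,win=2):
    i,j=int(round(px[1])),int(round(px[0]))
    d=c["depth"][max(0,i-win):i+win+1,max(0,j-win):j+win+1]; d=d[d>0]
    if len(d)==0: return None
    T=np.array(c["world_from_camera"]); return T[:3,:3]@(ray(c,px)*np.median(d))+T[:3,3]
def cloud(c):
    H,W=c["depth"].shape
    uu,vv=np.meshgrid(np.arange(W),np.arange(H))
    u=cv2.undistortPoints(np.stack([uu.ravel(),vv.ravel()],1)[:,None].astype(float),K(c),np.array(c["D"],float))[:,0]
    P=np.c_[u,np.ones(len(u))]*c["depth"].ravel()[:,None]
    T=np.array(c["world_from_camera"]); return (P@T[:3,:3].T+T[:3,3]).reshape(H,W,3)
def on_plane(c,px,n,d):
    T=np.array(c["world_from_camera"]); r=T[:3,:3]@ray(c,px); o=T[:3,3]
    return o+r*(d-n@o)/(n@r)
def proj(c,p):
    T=np.linalg.inv(np.array(c["world_from_camera"]))
    return cv2.projectPoints(np.array([p],float),cv2.Rodrigues(T[:3,:3])[0],T[:3,3],K(c),np.array(c["D"],float))[0][0,0]
def save(c,name,crop=None,s=1):
    f=c["frame"]
    if crop: f=f[crop[1]:crop[3],crop[0]:crop[2]]
    f=cv2.resize(f,None,fx=s,fy=s,interpolation=cv2.INTER_CUBIC)
    cv2.imwrite("pics/"+name+".png",f[:,:,::-1])
E
python3 - <<'E'
from h import *
np.set_printoptions(precision=4,suppress=True)
for cam in ["scene","top","wrist"]:
    c=ctrl.capture(cam); save(c,cam+"0")
    print(cam,np.array(c["world_from_camera"])[:3,3])
    for n in ["seat","nut_face","grip","nut","washer_tail","washer_slot"]:
        for d in ctrl.pinpoint(cam,n)[:3]:
            print(n,np.round(d["position"]),round(d["score"],2),p3(c,d["position"]))
print(ctrl.read_time())
E
```

```text
pics
scene [1.2691 0.2911 1.0903]
seat [299. 215.] 0.92 [0.6844 0.0191 0.1672]
nut_face [299. 216.] 0.75 [0.6861 0.0191 0.1659]
grip [324. 169.] 0.66 [0.4831 0.0338 0.1701]
nut [300. 218.] 0.71 [0.6886 0.0252 0.161 ]
nut [416. 225.] 0.7 [0.4948 0.3748 0.0103]
washer_tail [426. 280.] 0.79 [0.6922 0.4402 0.0074]
washer_tail [416. 224.] 0.77 [0.4902 0.3759 0.0093]
washer_tail [476. 224.] 0.75 [0.4258 0.5762 0.0102]
washer_slot [422. 296.] 0.76 [0.7467 0.4391 0.0019]
washer_slot [420. 233.] 0.71 [0.5233 0.3956 0.0068]
washer_slot [402. 195.] 0.67 [0.3792 0.303  0.0086]
top [0.4617 0.0936 1.2798]
seat [333. 164.] 0.6 [0.6672 0.0085 0.1717]
nut_face [332. 165.] 0.81 [0.6658 0.0117 0.1711]
nut_face [253. 185.] 0.55 [0.6213 0.2642 0.0036]
grip [325. 224.] 0.57 [0.4926 0.0307 0.1714]
nut [334. 166.] 0.63 [0.6623 0.0066 0.1711]
nut [429. 242.] 0.56 [ 0.4462 -0.3127  0.0519]
washer_tail [217. 225.] 0.71 [0.4875 0.3755 0.008 ]
washer_tail [191. 243.] 0.6 [0.4273 0.4588 0.0088]
washer_tail [155. 247.] 0.52 [0.4126 0.5721 0.0093]
washer_slot [138. 252.] 0.84 [0.3944 0.6277 0.0015]
washer_slot [205. 142.] 0.79 [0.7648 0.429  0.0041]
washer_slot [211. 215.] 0.75 [0.5201 0.398  0.0044]
wrist [0.1958 0.5978 0.3826]
washer_tail [290. 301.] 0.85 [0.2336 0.5726 0.3183]
washer_tail [263. 356.] 0.78 [0.2339 0.5681 0.3339]
washer_tail [204. 335.] 0.75 [0.4173 0.3032 0.0063]
washer_slot [290. 359.] 0.86 [0.2361 0.5731 0.3346]
washer_slot [273. 279.] 0.85 [ 0.3768  0.4413 -0.0009]
washer_slot [387. 244.] 0.8 [ 0.3948  0.6153 -0.0021]
1.05
```

View pics/scene0.png

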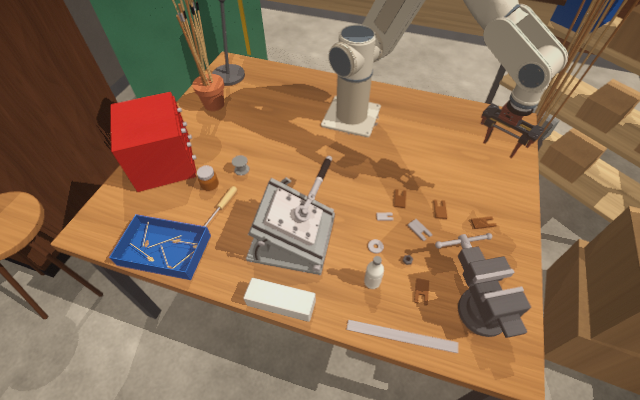

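View pics/top0.png

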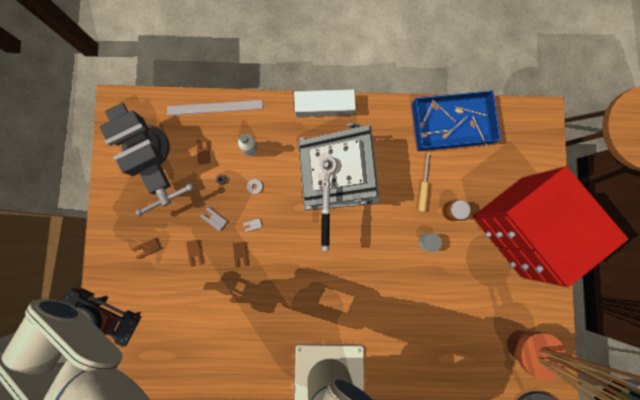

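View pics/wrist0.png

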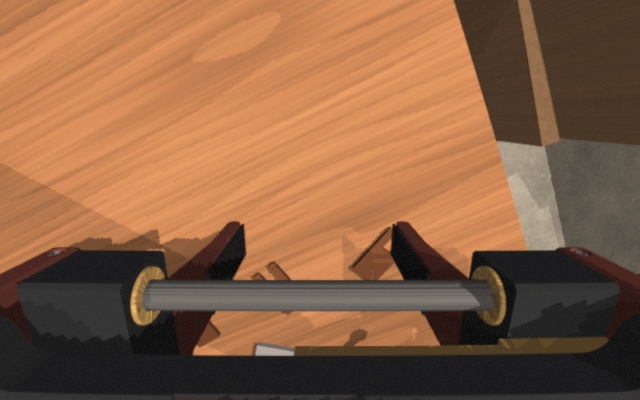

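Candidates for the slotted washer in the scene picture are the brown U plates at (400,198), (440,209), (483,222) and (421,290), a small grey U at (385,215), and a larger grey U at (420,229). The larger grey one fits, being steel and the bigger of the two grey plates. I'll confirm it in an enlarged crop.

Run:
```python
from h import *
np.set_printoptions(precision=4,suppress=True)
c=ctrl.capture("top"); save(c,"topw",(180,190,280,260),7); save(c,"topp",(290,110,390,260),4)
np.savez("top.npz",**{k:np.array(v) for k,v in c.items()})
s=ctrl.capture("scene"); save(s,"scenew",(360,180,500,280),5); save(s,"scenep",(230,140,350,280),4)
np.savez("scene.npz",**{k:np.array(v) for k,v in s.items()})
X=cloud(c)
# mould plane
for nm,cc in (("top",c),("scene",s)):
    X=cloud(cc).reshape(-1,3)
    m=(abs(X[:,0]-.67)<.1)&(abs(X[:,1]-.01)<.12)&(X[:,2]>.06)
    P=X[m]; print(nm,len(P),P.min(0),P.max(0))
    best=None;rng=np.random.default_rng(0)
    for _ in range(600):
        a=P[rng.choice(len(P),3,False)];n=np.cross(a[1]-a[0],a[2]-a[0]);l=np.linalg.norm(n)
        if l<1e-5: continue
        n/=l; n*=np.sign(n[2]); k=(abs((P-a[0])@n)<.003)
        if abs(n[2]-.866)<.08 and (best is None or k.sum()>best.sum()): best=k
    Q=P[best];m0=Q.mean(0);n=np.linalg.svd(Q-m0)[2][2];n*=np.sign(n[2]);print("plane",n,n@m0,best.sum(),m0,np.degrees(np.arccos(n[2])))
    # washer
    m=(abs(X[:,0]-.5)<.07)&(abs(X[:,1]-.39)<.07)&(X[:,2]>.004)&(X[:,2]<.02);P=X[m]
    print("w",len(P),P.mean(0))
```

```text
top 4455 [ 0.5701 -0.11    0.06  ] [0.7699 0.1084 0.1869]
plane [-0.0555  0.4969  0.866 ] 0.06199413771536601 1766 [ 0.6685 -0.0162  0.1237] 30.001326332277635
w 422 [0.4996 0.39   0.0074]
scene 3907 [ 0.57   -0.1097  0.06  ] [0.7699 0.1112 0.1856]
plane [-0.0528  0.4949  0.8673] 0.064529627940848 1547 [ 0.6935 -0.0041  0.119 ] 29.84851444509198
w 300 [0.4994 0.3892 0.0076]
```

View pics/topw.png

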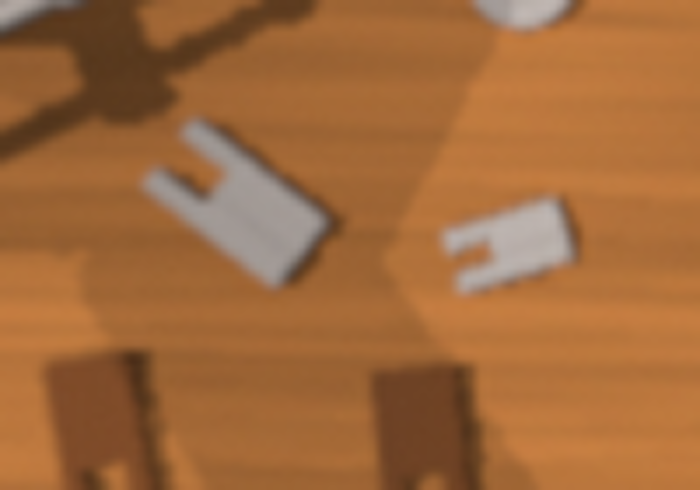

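View pics/topp.png

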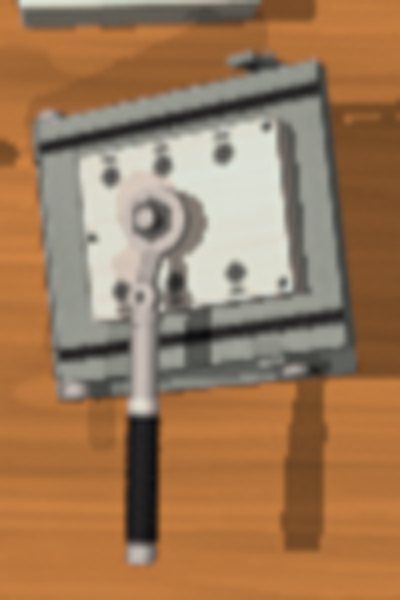

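View pics/scenew.png

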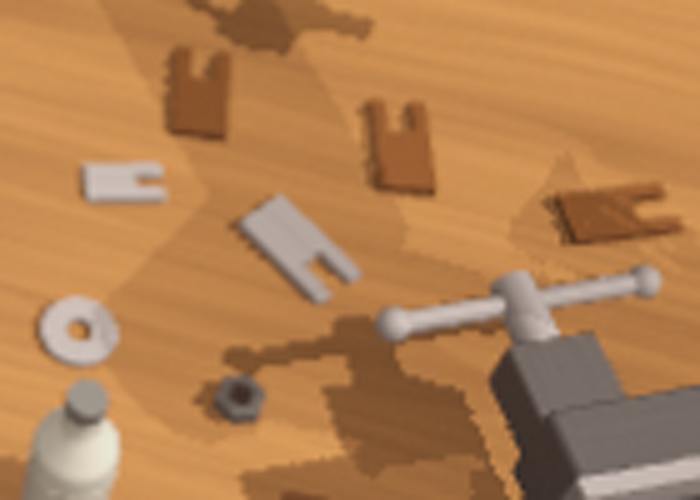

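View pics/scenep.png

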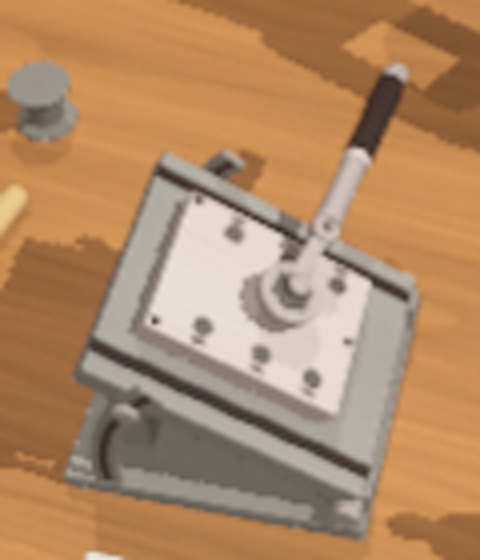

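The target is confirmed. In the top picture it is the larger grey U, with its slot opening up-left near (205,212) and its tail near (221,226). The smaller grey plate at about (253,225) is the bystander. Next I'll refine the plate frame, wrench direction and washer pose offline from the saved pictures.

```bash
cat > est.py <<'E'
from h import *
np.set_printoptions(precision=4,suppress=True)
for nm in ("top","scene"):
    z=np.load(nm+".npz"); c={k:z[k] for k in z.files}; c["vertical_fov"]=float(c["vertical_fov"]);c["cx"]=float(c["cx"]);c["cy"]=float(c["cy"])
    X=cloud(c)
    n=np.array([-.0545,.496,.8663]);n/=np.linalg.norm(n)
    h=X@n
    roi=(abs(X[...,0]-.67)<.12)&(abs(X[...,1]-.0)<.14)
    d=.0632
    f=c["frame"].astype(int); 
    # bright mould
    m=roi&(abs(h-d)<.006)&(f.min(2)>120)
    m=cv2.morphologyEx(m.astype(np.uint8),cv2.MORPH_OPEN,np.ones((2,2)))>0
    lab=cv2.connectedComponentsWithStats(m.astype(np.uint8)); k=1+np.argmax(lab[2][1:,4]); mm=lab[1]==k
    d=np.median(h[mm]); print(nm,"n pix",mm.sum(),"d",d)
    vv,uu=np.nonzero(mm)
    xh=np.array([-n[0],-n[1],0]);xh/=np.linalg.norm(xh); xs=xh-n*(n@xh);xs/=np.linalg.norm(xs);ys=np.cross(n,xs)
    P=np.array([on_plane(c,(u,v),n,d) for u,v in zip(uu,vv)])
    q=np.c_[P@xs,P@ys].astype(np.float32)
    r=cv2.minAreaRect(q);print("rect",r)
    a=np.radians(r[2]); e=np.array([np.cos(a),np.sin(a)])
    L=r[1]
    if L[0]<L[1]: e=np.array([-e[1],e[0]]);
    if e[0]<0:e=-e
    cen=xs*r[0][0]+ys*r[0][1]+n*d
    X_=xs*e[0]+ys*e[1]; print("xs horiz",xs,"edge dir",X_,"center",cen,"seat",cen-.01*X_)
    Y_=np.cross(n,X_); seat=cen-.01*X_
    print("seat px",proj(c,seat), "top of stud px",proj(c,seat+.043*n),"nut px",proj(c,seat+.0325*n))
    # ring head: points h between 15 and 33 mm
    hh=h-d; rel=np.stack([(X-seat)@X_,(X-seat)@Y_],-1)
    for lo,hi,nn in ((.022,.031,"ring"),(.031,.036,"hex"),(.038,.048,"stud")):
        k=(hh>lo)&(hh<hi)&(np.linalg.norm(rel,axis=-1)<.035); print(nn,k.sum(),rel[k].mean(0),(rel[k].min(0)+rel[k].max(0))/2, np.median(hh[k]))
    k=(hh>.03)&(hh<.055)&(np.linalg.norm(rel,axis=-1)>.135)&(np.linalg.norm(rel,axis=-1)<.232)&(f.max(2)<60)
    p=rel[k];print("grip",k.sum(),p.mean(0),np.median(hh[k]),"ang below -y:",np.arctan2(-p.mean(0)[0],-p.mean(0)[1]))
    # washer
    W=(abs(X[...,0]-.5)<.065)&(abs(X[...,1]-.39)<.06)&(f.max(2)-f.min(2)<35)&(f.min(2)>80)
    lab=cv2.connectedComponentsWithStats(W.astype(np.uint8)); k=1+np.argmax(lab[2][1:,4]); W=lab[1]==k
    vv,uu=np.nonzero(W); P=np.array([on_plane(c,(u,v),np.array([0,0,1.]),.008)[:2] for u,v in zip(uu,vv)]).astype(np.float32)
    r=cv2.minAreaRect(P); print("washer",W.sum(),r)
E
python3 est.py
```

```text
top n pix 1058 d 0.06270613869271795
rect ((0.12679781019687653, 0.6627807021141052), (0.23765215277671814, 0.1556038111448288), 0.27322259545326233)
xs horiz [ 0.0946 -0.8613  0.4991] edge dir [ 0.0994 -0.8608  0.4991] center [ 0.6674 -0.0057  0.1176] seat [0.6664 0.0029 0.1126]
seat px [333.395  168.1698] top of stud px [327.2618 166.6481] nut px [328.7964 167.0289]
ring 114 [ 0.0102 -0.0078] [0.0004 0.0005] 0.025316046505361692est.py:32: RuntimeWarning: Mean of empty slice.
  k=(hh>lo)&(hh<hi)&(np.linalg.norm(rel,axis=-1)<.035); print(nn,k.sum(),rel[k].mean(0),(rel[k].min(0)+rel[k].max(0))/2, np.median(hh[k]))
  ret = um.true_divide(
Traceback (most recent call last):
  File "est.py", line 32, in <module>
    k=(hh>lo)&(hh<hi)&(np.linalg.norm(rel,axis=-1)<.035); print(nn,k.sum(),rel[k].mean(0),(rel[k].min(0)+rel[k].max(0))/2, np.median(hh[k]))
                                                                                           ~~~~~~~~~~^^^
ValueError: zero-size array to reduction operation minimum which has no identity
```

```bash
sed -i 's/for lo,hi,nn in .*/for lo,hi,nn in ((.022,.031,"ring"),):/; s/>120/>150/' est.py; python3 est.py
python3 - <<'E'
from h import *
np.set_printoptions(precision=4,suppress=True)
c=ctrl.capture("wrist"); T=np.array(c["world_from_camera"])
G=np.eye(4);G[:3,:3]=R.from_rotvec(ctrl.read_eef_rot()).as_matrix();G[:3,3]=ctrl.read_tcp_pos()
M=np.linalg.inv(G)@T;print("G",G);print("cam in tcp",M,c["vertical_fov"]);np.save("camtcp.npy",M)
print("tcp px",proj(c,G[:3,3]),ctrl.read_time(),ctrl.read_width(),ctrl.read_force())
E
```

```text
top n pix 6 d 0.06177534422663315
rect ((0.16159898042678833, 0.5657470226287842), (0.003021055366843939, 0.0065492261201143265), 82.92914581298828)
xs horiz [ 0.0946 -0.8613  0.4991] edge dir [-0.0284 -0.8682  0.4953] center [ 0.5743 -0.0468  0.1342] seat [ 0.5746 -0.0381  0.1292]
seat px [346.9357 197.5014] top of stud px [341.1228 196.9336] nut px [342.5779 197.0757]
G [[ 0.9095  0.      0.4158  0.2599]
 [-0.4158  0.      0.9095  0.5684]
 [ 0.     -1.      0.      0.2227]
 [ 0.      0.      0.      1.    ]]
cam in tcp [[ 0.0004  0.9663  0.2574 -0.0705]
 [ 0.0008 -0.2574  0.9663 -0.1599]
 [ 1.     -0.0002 -0.0009  0.0001]
 [ 0.      0.      0.      1.    ]] 68.94472316512157
tcp px [317.9294 240.9319] 1.2 0.08784351038659793 [ 0.8536 -0.2223  0.5171]est.py:32: RuntimeWarning: Mean of empty slice.
  k=(hh>lo)&(hh<hi)&(np.linalg.norm(rel,axis=-1)<.035); print(nn,k.sum(),rel[k].mean(0),(rel[k].min(0)+rel[k].max(0))/2, np.median(hh[k]))
  ret = um.true_divide(
Traceback (most recent call last):
  File "est.py", line 32, in <module>
    k=(hh>lo)&(hh<hi)&(np.linalg.norm(rel,axis=-1)<.035); print(nn,k.sum(),rel[k].mean(0),(rel[k].min(0)+rel[k].max(0))/2, np.median(hh[k]))
                                                                                           ~~~~~~~~~~^^^
ValueError: zero-size array to reduction operation minimum which has no identity
```

```bash
cat >> h.py <<'E'
def frame_n(n):
    n=np.array(n,float);n/=np.linalg.norm(n)
    xh=np.array([-n[0],-n[1],0]);xs=xh-n*(n@xh);xs/=np.linalg.norm(xs)
    return xs,np.cross(n,xs),n
def washer_rot(d):
    x=np.array([d[0],d[1],0.]);x/=np.linalg.norm(x);y=np.array([0,0,-1.]);z=np.cross(x,y)
    return R.from_matrix(np.c_[x,y,z]).as_rotvec()
def plate_rot(xs,ys,n,th=0):
    # tool x rotated by th about n from xs
    Q=R.from_rotvec(n*th).as_matrix()
    return R.from_matrix(np.c_[Q@xs,-n,Q@ys]).as_rotvec()
E
python3 - <<'E'
from h import *
np.set_printoptions(precision=3,suppress=True)
ro=washer_rot([-.84,-.54]); print(ctrl.ik([.482,.378,.13],ro),ctrl.ik([.482,.378,.02],ro))
xs,ys,n=frame_n([-.0545,.496,.8663]);seat=np.array([.667,.005,.1125]);print(xs,ys)
po=plate_rot(xs,ys,n)
for a in (.045,.08,.12):
  for h in (.001,.1): print(a,h,ctrl.ik(seat+a*xs+h*n,po))
for th in np.arange(-.35,1.3,.3):   # handle angle below -y
    u=-ys*np.cos(th)-xs*np.sin(th)   # handle dir
    t=-xs*np.cos(th)+ys*np.sin(th)   # pulling dir
    p=seat+u*.183+n*.023-t*.0225
    out=[]
    for a in (np.pi/2,0,-np.pi/2,np.pi):
        q=ctrl.ik(p,plate_rot(xs,ys,n,th+a)); out.append(q)
    print(round(th,2),p,out)
E
```

```text
[ 0.646  0.52   1.719 -0.     0.902  1.645] [ 0.646  0.685  1.749 -0.     0.707  1.645]
[ 0.095 -0.861  0.499] [0.994 0.109 0.   ]
0.045 0.001 [ 0.164  0.634  1.608 -0.622  1.027  0.418]
0.045 0.1 [ 0.238  0.535  1.552 -0.563  1.189  0.378]
0.08 0.001 [ 0.118  0.609  1.605 -0.622  1.029  0.365]
0.08 0.1 [ 0.193  0.511  1.549 -0.565  1.191  0.327]
0.12 0.001 [ 0.066  0.583  1.596 -0.62   1.032  0.301]
0.12 0.1 [ 0.141  0.486  1.541 -0.566  1.195  0.265]
-0.35 [ 0.51  -0.074  0.174] [array([ 0.137,  0.375,  1.967, -0.669,  0.934, -0.75 ]), array([ 0.137,  0.375,  1.967, -0.669,  0.934,  0.821]), array([ 0.137,  0.375,  1.967, -0.669,  0.934,  2.392]), array([ 0.137,  0.375,  1.967, -0.669,  0.934, -2.32 ])]
-0.05 [ 0.488 -0.031  0.148] [array([ 0.231,  0.405,  2.008, -0.673,  0.919, -0.931]), array([ 0.231,  0.405,  2.008, -0.673,  0.919,  0.64 ]), array([ 0.231,  0.405,  2.008, -0.673,  0.919,  2.211]), array([ 0.231,  0.405,  2.008, -0.673,  0.919, -2.502])]
0.25 [0.482 0.017 0.121] [array([ 0.327,  0.464,  2.002, -0.662,  0.916, -1.128]), array([ 0.327,  0.464,  2.002, -0.662,  0.916,  0.442]), array([ 0.327,  0.464,  2.002, -0.662,  0.916,  2.013]), None]
0.55 [0.492 0.064 0.094] [array([ 0.407,  0.541,  1.95 , -0.639,  0.927, -1.361]), array([ 0.407,  0.541,  1.95 , -0.639,  0.927,  0.21 ]), array([ 0.407,  0.541,  1.95 , -0.639,  0.927,  1.781]), None]
0.85 [0.517 0.107 0.071] [array([ 0.459,  0.622,  1.86 , -0.613,  0.952, -1.635]), array([ 0.459,  0.622,  1.86 , -0.613,  0.952, -0.064]), array([ 0.459,  0.622,  1.86 , -0.613,  0.952,  1.506]), None]
1.15 [0.556 0.142 0.054] [array([ 0.482,  0.699,  1.744, -0.589,  0.992, -1.947]), array([ 0.482,  0.699,  1.744, -0.589,  0.992, -0.376]), array([ 0.482,  0.699,  1.744, -0.589,  0.992,  1.195]), None]
```

Run:
```python
from h import *
np.set_printoptions(precision=4,suppress=True)
ctrl.reach([.482,.378,.12],washer_rot([-.84,-.54]))
c=ctrl.capture("wrist"); save(c,"w1"); 
for n in ["washer_tail","washer_slot"]:
    for d in ctrl.pinpoint("wrist",n)[:3]:
        print(n,np.round(d["position"],1),round(d["score"],2),on_plane(c,d["position"],np.array([0,0,1.]),.004))
f=c["frame"].astype(int);X=cloud(c)
W=(abs(X[...,0]-.5)<.07)&(abs(X[...,1]-.39)<.06)&(X[...,2]>.0035)&(X[...,2]<.014)
lab=cv2.connectedComponentsWithStats(W.astype(np.uint8)); k=1+np.argmax(lab[2][1:,4]); W=lab[1]==k
vv,uu=np.nonzero(W); P=np.array([on_plane(c,(u,v),np.array([0,0,1.]),.008)[:2] for u,v in zip(uu,vv)]).astype(np.float32)
r=cv2.minAreaRect(P); print("washer",W.sum(),r,P.mean(0),np.median(X[W][:,2]))
b=cv2.boxPoints(r);print(b)
print("tcp px",proj(c,ctrl.read_tcp_pos()),ctrl.read_tcp_pos(),ctrl.read_time())
```

```text
washer_tail [104.7 137.2] 0.9 [0.4177 0.5763 0.004 ]
washer_tail [219.3 204.6] 0.71 [0.4179 0.4538 0.004 ]
washer_tail [333.7 188.6] 0.68 [0.4929 0.3675 0.004 ]
washer_slot [330.7 310.6] 0.86 [0.3762 0.2939 0.004 ]
washer_slot [317.6 148. ] 0.76 [0.5174 0.402  0.004 ]
washer_slot [ 57.  128.3] 0.71 [0.4008 0.6183 0.004 ]
washer 2896 ((0.5065486431121826, 0.3894091248512268), (0.07942287623882294, 0.03970260173082352), 53.67626190185547) [0.5043 0.3861] 0.005855497033034063
[[0.467  0.3692]
 [0.499  0.3457]
 [0.5461 0.4096]
 [0.5141 0.4332]]
tcp px [318.0236 240.0235] [0.4817 0.3787 0.1203] 2.825
```

View pics/w1.png

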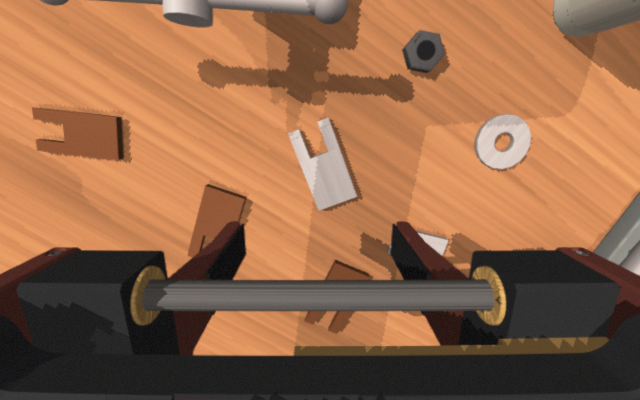

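```bash
cat > wfit.py <<'E'
from h import *
def wfit(c,cen):
    X=cloud(c)
    W=(abs(X[...,0]-cen[0])<.06)&(abs(X[...,1]-cen[1])<.06)&(X[...,2]>.0035)&(X[...,2]<.014)&((c["frame"].max(2).astype(int)-c["frame"].min(2))<60)
    lab=cv2.connectedComponentsWithStats(W.astype(np.uint8)); k=1+np.argmax(lab[2][1:,4]); W=lab[1]==k
    vv,uu=np.nonzero(W); P=np.array([on_plane(c,(u,v),np.array([0,0,1.]),.008)[:2] for u,v in zip(uu,vv)]).astype(np.float32)
    return cv2.minAreaRect(P),W.sum(),np.median(X[W][:,2])
E
python3 - <<'E'
from wfit import *
np.set_printoptions(precision=4,suppress=True)
ctrl.servo_line([.4911,.3685,.06],washer_rot([-.593,-.805]),feed=.1)
c=ctrl.capture("wrist"); save(c,"w2")
for n in ["washer_tail","washer_slot"]:
    for d in ctrl.pinpoint("wrist",n)[:3]:
        print(n,np.round(d["position"],1),round(d["score"],2),on_plane(c,d["position"],np.array([0,0,1.]),.004))
r,k,z=wfit(c,[.5065,.3894]);print(r,k,z);print(cv2.boxPoints(r))
print("tcp",proj(c,ctrl.read_tcp_pos()),ctrl.read_tcp_pos(),ctrl.read_time())
E
```

```text
washer_tail [55.6 41.9] 0.9 [0.4182 0.5741 0.004 ]
washer_tail [294.4 317.8] 0.84 [0.4166 0.3027 0.004 ]
washer_tail [175.4 181.8] 0.74 [0.4173 0.4523 0.004 ]
washer_slot [149.5 221.8] 0.93 [0.3781 0.441  0.004 ]
washer_slot [264.4 343.1] 0.91 [0.3787 0.2976 0.004 ]
washer_slot [317.  153.4] 0.65 [0.5169 0.4054 0.004 ]
((0.506662905216217, 0.3895564675331116), (0.07884680479764938, 0.03943562135100365), 53.7142333984375) 4508 0.005856708738961394
[[0.4674 0.3694]
 [0.4992 0.3461]
 [0.5459 0.4097]
 [0.5141 0.433 ]]
tcp [318.7369 240.13  ] [0.4914 0.3689 0.0608] 3.7417
```

View pics/w2.png

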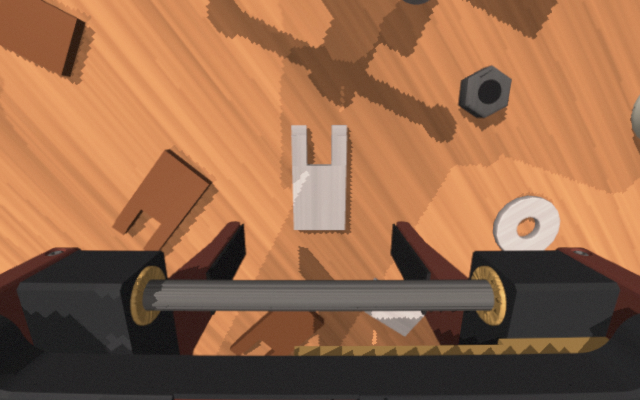

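Run:
```python
from wfit import *
np.set_printoptions(precision=4,suppress=True)
d=np.array([-.592,-.806]);d/=np.linalg.norm(d); t=np.array([.50666,.38955])+.026*d; ro=washer_rot(d); print(t)
print(ctrl.servo_line([*t,.0015],ro,feed=.08,max_force=8),ctrl.read_tcp_pos(),ctrl.read_force())
ctrl.clamp(40);print(ctrl.read_width(),ctrl.read_force())
p=ctrl.read_tcp_pos(); print(p)
ctrl.servo_line([*t,.12],feed=.15)
c=ctrl.capture("wrist"); save(c,"w3");print(ctrl.read_width(),ctrl.read_time())
np.savez("w3.npz",**{k:np.array(v) for k,v in c.items()},tcp=ctrl.read_tcp_pos(),rot=ctrl.read_eef_rot())
```

```text
[0.4913 0.3686]
True [0.4902 0.3678 0.0004] [-0.9772 -0.3315  7.4584]
0.03928178987058465 [ 1.5044 -1.1435  4.6119]
[0.4906 0.3679 0.0004]
0.03990703666493139 6.2833
```

View pics/w3.png

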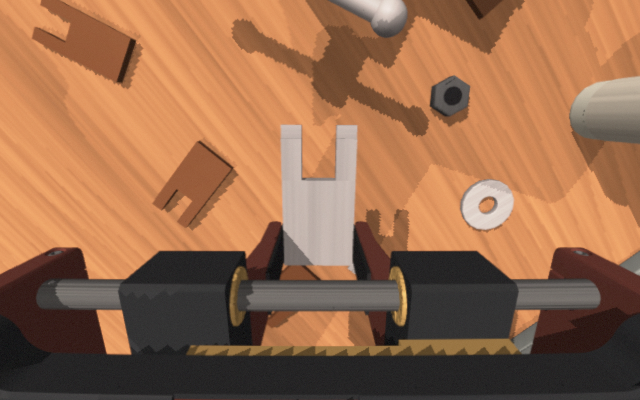

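```bash
cat > wt.py <<'E'
from h import *
np.set_printoptions(precision=4,suppress=True)
import sys
z=np.load(sys.argv[1]); c={k:z[k] for k in z.files}
for k in ("vertical_fov","cx","cy"): c[k]=float(c[k])
Rm=R.from_rotvec(c["rot"]).as_matrix(); X=(cloud(c)-c["tcp"])@Rm
W=(X[...,1]>-.02)&(X[...,1]<.006)&(X[...,0]<0.0)&(X[...,0]>-.1)&(abs(X[...,2])<.035)
f=c["frame"].astype(int);W&=(f.max(2)-f.min(2)<40)&(f.min(2)>90)
lab=cv2.connectedComponentsWithStats(W.astype(np.uint8)); k=1+np.argmax(lab[2][1:,4]); W=lab[1]==k
P=X[W]; print(len(P)); B=P[P[:,0]>-.055]
A=np.c_[B[:,0],B[:,2],np.ones(len(B))]; s=np.linalg.lstsq(A,B[:,1],rcond=None)[0];print("top surf y = a x + b z + c",s)
vv,uu=np.nonzero(W)
y0=s[2]; n=Rm[:,1]; d=n@(c["tcp"]+n*y0)
Q=np.array([(on_plane(c,(u,v),n,d)-c["tcp"])@Rm for u,v in zip(uu,vv)])
print("extent x",Q[:,0].min(),Q[:,0].max(),"z",Q[:,2].min(),Q[:,2].max())
for lo,hi in ((-.075,-.068),(-.06,-.05),(-.04,-.03),(-.03,-.02)):
    q=Q[(Q[:,0]>lo)&(Q[:,0]<hi)]; zz=np.sort(q[:,2]); g=np.diff(zz); k=np.argmax(g); print(lo,zz[0],zz[-1],"gap",zz[k],zz[k+1])
q=Q[(abs(Q[:,2])<.007)]; print("slot bottom x",q[:,0].min())
E
python3 wt.py w3.npz
```

```text
6804
top surf y = a x + b z + c [-0.0049 -0.0031 -0.0058]
extent x -0.06663048990325417 0.0004856760347175663 z -0.02064667714571645 0.019619528479906046Traceback (most recent call last):
  File "wt.py", line 17, in <module>
    q=Q[(Q[:,0]>lo)&(Q[:,0]<hi)]; zz=np.sort(q[:,2]); g=np.diff(zz); k=np.argmax(g); print(lo,zz[0],zz[-1],"gap",zz[k],zz[k+1])
                                                                       ~~~~~~~~~^^^
    return _wrapfunc(a, 'argmax', axis=axis, out=out, **kwds)
    return bound(*args, **kwds)
ValueError: attempt to get argmax of an empty sequence
```

Run:
```python
from h import *
np.set_printoptions(precision=4,suppress=True)
ctrl.servo_line([.4913,.3686,.26],feed=.25)
xs,ys,n=frame_n([-.0545,.496,.8663]);seat=np.array([.667,.005,.1125])
ctrl.reach(seat+.115*xs+.09*n,plate_rot(xs,ys,n))
ctrl.sleep(.2)
c=ctrl.capture("wrist"); save(c,"p1")
np.savez("p1.npz",**{k:np.array(v) for k,v in c.items()},tcp=ctrl.read_tcp_pos(),rot=ctrl.read_eef_rot())
for nm in ["seat","nut_face","grip","nut"]:
    for d in ctrl.pinpoint("wrist",nm)[:2]:
        print(nm,np.round(d["position"],1),round(d["score"],2),p3(c,d["position"]))
print(ctrl.read_time(),ctrl.read_width(),ctrl.read_tcp_pos(),seat+.115*xs+.09*n)
```

```text
seat [322.3  69. ] 0.69 [0.6673 0.0243 0.1754]
nut_face [318.4  65.6] 0.74 [0.6648 0.0258 0.1746]
grip [231.4 255.3] 0.25 [0.6407 0.0213 0.3059]
nut [321.7  69. ] 0.67 [0.6669 0.0243 0.1754]
9.0833 0.03983395328996408 [ 0.673  -0.0492  0.248 ] [ 0.673  -0.0494  0.2479]
```

View pics/p1.png

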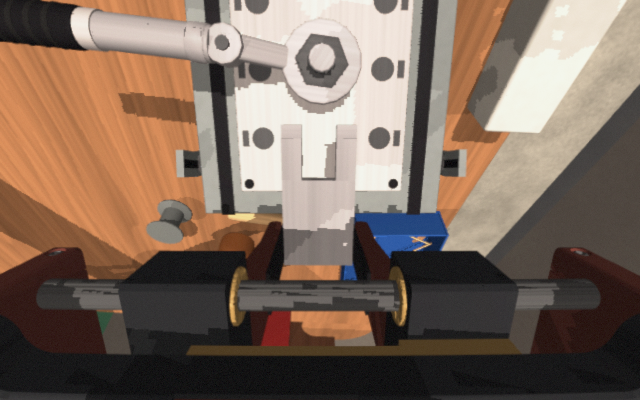

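```bash
cat > pfit.py <<'E'
from h import *
np.set_printoptions(precision=4,suppress=True)
z=np.load("p1.npz"); c={k:z[k] for k in z.files}
for k in ("vertical_fov","cx","cy"): c[k]=float(c[k])
Rm=R.from_rotvec(c["rot"]).as_matrix(); tcp=c["tcp"]
X=cloud(c); T=(X-tcp)@Rm   # tool coords
xs,ys,n=frame_n([-.0545,.496,.8663]);seat=np.array([.667,.005,.1125])
# face plane in tool coords
P=np.vstack([T[100:185,242:275].reshape(-1,3),T[80:185,362:405].reshape(-1,3),T[5:20,250:280].reshape(-1,3)])
for _ in range(5):
    A=np.c_[P[:,0],P[:,2],np.ones(len(P))];s=np.linalg.lstsq(A,P[:,1],rcond=None)[0];e=P[:,1]-A@s;P=P[abs(e)<max(.0015,2*e.std())]
print("face y=ax+bz+c",s,len(P),e.std(),"expected dist .09")
nt=np.array([s[0],-1,s[1]]);nt/=np.linalg.norm(nt); nw=Rm@nt; dw=nw@(tcp+Rm@np.array([0,s[2],0])); print("n",nw,"d",dw,"tilt",np.degrees(np.arccos(nw[2])))
g=cv2.cvtColor(c["frame"],cv2.COLOR_RGB2GRAY)
# edges of white mould: per row find transitions
f=c["frame"].astype(int)
def edge(line): pass
Le=[];Re=[]
gg=cv2.GaussianBlur(g,(3,3),0).astype(float)
for v in list(range(95,185,3)):
    r=gg[v]; d=np.diff(r)
    i=225+np.argmax(d[225:250]); j=398+np.argmin(d[398:422]); Le.append((i+.5,v));Re.append((j+.5,v))
Te=[]
for u in list(range(285-45,275,3))+list(range(362,408,3)):
    d=np.diff(gg[:,u]); i=180+np.argmin(d[180:205]); Te.append((u,i+.5))
print("px L",np.median([a for a,_ in Le]),"R",np.median([a for a,_ in Re]),"T",np.median([b for _,b in Te]))
def tl(pts): return np.array([(on_plane(c,p,nw,dw)-tcp)@Rm for p in pts])
def fit(q,dep,ind):
    m=np.ones(len(q),bool)
    for _ in range(5):
        k=np.polyfit(q[m,ind],q[m,dep],1);e=q[:,dep]-np.polyval(k,q[:,ind]);m=abs(e-np.median(e[m]))<max(.0008,1.5*e[m].std())
    return k,m.sum()
kl,_=fit(tl(Le),2,0);kr,_=fit(tl(Re),2,0);kt,_=fit(tl(Te),0,2)
print("L z=",kl,_,"R z=",kr,"T x=",kt)
x0=-.115
print("width at x0:",np.polyval(kr,x0)-np.polyval(kl,x0),"mid z",(np.polyval(kr,x0)+np.polyval(kl,x0))/2,"mean slope",(kl[0]+kr[0])/2,-kt[0])
print("seat from top edge: x=",np.polyval(kt,0)-.092)
# ring and stud
for h,(x1,y1,x2,y2),nm in ((.0285,(270,5,375,110),"ring"),):
    hh=(X@nw-dw); m=(hh>.022)&(hh<.034); mk=np.zeros_like(m);mk[y1:y2,x1:x2]=1; m&=mk
    vv,uu=np.nonzero(m); q=np.array([(on_plane(c,(u,v),nw,dw+h)-tcp)@Rm for u,v in zip(uu,vv)])
    print(nm,len(q),"x",q[:,0].min(),q[:,0].max(),"z max",q[:,2].max(),"med h",np.median(hh[m]))
hh=X@nw-dw
m=(hh>.037)&(hh<.05);m[:,:300]=0;m[:,350:]=0
vv,uu=np.nonzero(m);print("stud px",uu.mean(),vv.mean(),len(uu),np.median(hh[m]), (on_plane(c,(uu.mean(),vv.mean()),nw,dw+.043)-tcp)@Rm)
m=(hh>.0295)&(hh<.05);m[:,:290]=0;m[:,352:]=0;m[95:]=0
vv,uu=np.nonzero(m);print("hex",uu.min(),uu.max(),vv.min(),vv.max(),len(uu),np.median(hh[m]))
save(c,"p1c",(220,0,420,210),4 if 0 else 2.8)
E
python3 pfit.py
```

```text
face y=ax+bz+c [-0.0021 -0.0003  0.069 ] 7371 0.0006276079600175818 expected dist .09
n [-0.0556  0.4977  0.8656] d 0.08402981557897773 tilt 30.054412804104125
px L 228.5 R 412.0 T 190.5
L z= [-0.0011 -0.0697] 17 R z= [-0.0013  0.0728] T x= [ 0.0002 -0.0144]
width at x0: 0.14257110526388728 mid z 0.0016706161284483906 mean slope -0.0012015293231429712 -0.0001867351177676653
seat from top edge: x= -0.10642256118731228
ring 4945 x -0.13147868010946695 -0.08033355422634958 z max 0.02673273072720891 med h 0.028897072547271627
stud px 321.2399403874814 57.29061102831594 671 0.04282952752084593 [-0.1062  0.0262  0.0016]
hex 290 351 20 94 2217 0.03222795749452628
```

View pics/p1c.png

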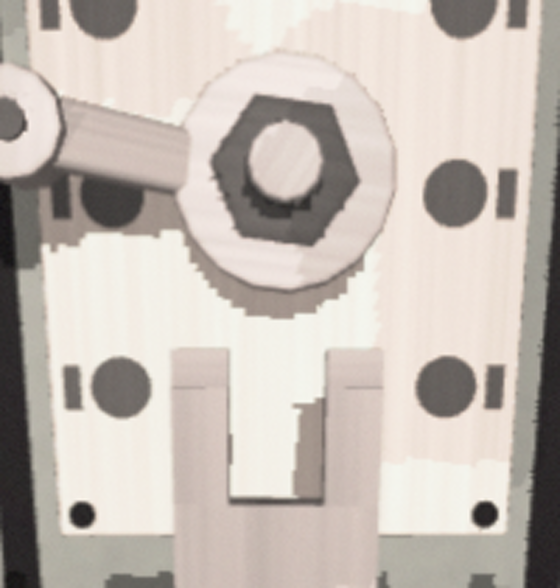

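```bash
cat > pfit2.py <<'E'
exec(open("pfit.py").read().split("g=cv2.cvtColor")[0])
from scipy.optimize import least_squares
g=cv2.GaussianBlur(cv2.cvtColor(c["frame"],cv2.COLOR_RGB2GRAY),(3,3),0).astype(float)
hh=X@nw-dw
# ring: boundary of height>22mm region via depth
def circ(h,lo,seed,rr,nm,angs):
    pts=[]
    for a in angs:
        for r in np.arange(3,70,.25):
            u=seed[0]+r*np.cos(a);v=seed[1]+r*np.sin(a)
            iu,iv=int(round(u)),int(round(v))
            if iv<0 or iv>399: break
            if hh[iv,iu]<lo and r>8: pts.append((u-.12*np.cos(a),v-.12*np.sin(a)));break
    q=np.array([(on_plane(c,p,nw,dw+h)-tcp)@Rm for p in pts])
    s=least_squares(lambda p:np.hypot(q[:,0]-p[0],q[:,2]-p[1])-p[2],[q[:,0].mean(),q[:,2].mean(),rr],loss="soft_l1",f_scale=.0005).x
    print(nm,len(q),"x,z,r",s)
A=np.radians(np.arange(-60,150,4))
circ(.0285,.022,(321,62),.026,"ring",A)
circ(.043,.038,(321,57),.008,"stud",np.radians(np.arange(0,360,10)))
k=(hh>.034)&(hh<.06)&(f.max(2)<70) if 0 else None
# straight part edges of mould: bright->grey
Le=[];Re=[]
for v in range(115,186,3):
    r=g[v];d=np.diff(r)
    i=234+np.argmax(d[234:246]);j=399+np.argmin(d[399:410]);Le.append((i+.5,v));Re.append((j+.5,v))
q=lambda P:np.array([(on_plane(c,p,nw,dw)-tcp)@Rm for p in P])
l,r=q(Le),q(Re);kl=np.polyfit(l[:,0],l[:,2],1);kr=np.polyfit(r[:,0],r[:,2],1)
print("L",kl,"R",kr,"mid at -.106:",(np.polyval(kl,-.106)+np.polyval(kr,-.106))/2,"width",np.median(r[:,2])-np.median(l[:,2]))
E
sed -i 's/^f=c/f=c/' pfit2.py; python3 pfit2.py
python3 - <<'E'
import sys;sys.argv=["","w3.npz"]
src=open("wt.py").read().replace("((-.075,-.068),(-.06,-.05),","((-.064,-.06),(-.055,-.048),").replace('q=Q[(abs(Q[:,2])<.007)]','q=Q[(abs(Q[:,2])<.006)]')
for a in ("w3.npz","p1.npz"):
    sys.argv=["",a];exec(src)
E
```

```text
face y=ax+bz+c [-0.0021 -0.0003  0.069 ] 7371 0.0006276079600175818 expected dist .09
n [-0.0556  0.4977  0.8656] d 0.08402981557897773 tilt 30.054412804104125
ring 53 x,z,r [-0.1062  0.0016  0.0256]
stud 36 x,z,r [-0.1061  0.0017  0.0083]
L [ 0.0049 -0.062 ] R [0.1568 0.0759] mid at -.106: -0.0016338622181515765 width 0.1288397176952422
6804
top surf y = a x + b z + c [-0.0049 -0.0031 -0.0058]
extent x -0.06663048990325417 0.0004856760347175663 z -0.02064667714571645 0.019619528479906046
-0.064 -0.019635528537369624 0.01948798703433754 gap -0.009202016057799745 0.00905096657945572
-0.055 -0.019472752671560217 0.019329909392569136 gap -0.009278634599500978 0.009129729856258343
-0.04 -0.019797653612131035 0.01936376932296546 gap -0.0003414670152530691 0.00019838627376678186
-0.03 -0.019821630214741693 0.019381606383180424 gap -0.0003434290927676094 0.0002042619048607334
slot bottom x -0.038757924846969924
7101
top surf y = a x + b z + c [-0.0048 -0.0017 -0.0061]
extent x -0.0684137716648053 0.00042936661867822853 z -0.020600771948942345 0.019722555844688065
-0.064 -0.020145198168223966 0.01955328334979762 gap -0.009120820938331642 0.00856673880275451
-0.055 -0.020010387875758363 0.019415300094638217 gap -0.009257928465290551 0.008664533796096963
-0.04 -0.02038279194540362 0.019436988282430415 gap -0.00029872487142071916 0.00024195480240522308
-0.03 -0.020370237095105253 0.019527500387303033 gap -0.0002998758172144221 0.00024869859483399336
slot bottom x -0.04004550875135398
```

Run:
```python
from h import *
np.set_printoptions(precision=4,suppress=True)
z=np.load("p1.npz"); tcp=z["tcp"]; Rm=R.from_rotvec(z["rot"]).as_matrix(); ro=z["rot"]
P=lambda x,y,zz: tcp+Rm@np.array([x,y,zz])
loc=lambda: Rm.T@(np.array(ctrl.read_tcp_pos())-tcp)
fl=lambda: Rm.T@np.array(ctrl.read_force())
ctrl.servo_line(P(-.011,.055,.0018),ro,feed=.12); ctrl.sleep(.2)
print(loc(),fl())
print(ctrl.servo_line(P(-.011,.075,.0018),ro,feed=.02,max_force=4)); print("touch",loc(),fl(),ctrl.read_time())
t=loc()
ctrl.servo_line(P(-.011,t[1]-.0012,.0018),ro,feed=.02); ctrl.sleep(.1)
print("up",loc(),fl())
c=ctrl.capture("wrist"); save(c,"p2")
np.savez("p2.npz",**{k:np.array(v) for k,v in c.items()},tcp=ctrl.read_tcp_pos(),rot=ctrl.read_eef_rot())
```

```text
[-0.0107  0.054   0.0024] [-0.7779  1.5649  0.5555]
True
touch [-0.0111  0.067   0.0017] [ 0.412  -3.7798  0.4402] 10.55
up [-0.0112  0.0662  0.0015] [-0.408   1.2039 -1.2799]
```

View pics/p2.png

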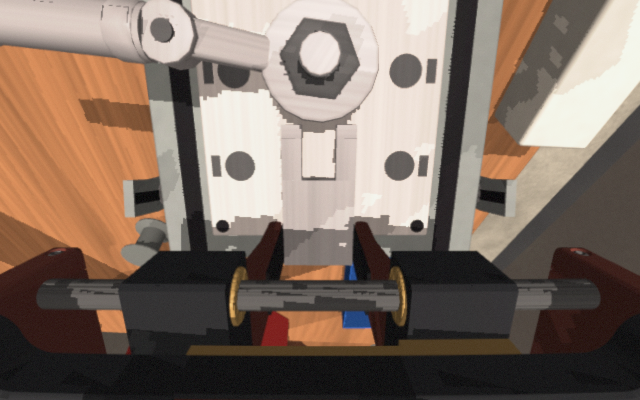

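The face touched at 0.067 m, as predicted, and the slot lines up with the stud: the slot centre is near column 319 and the stud near column 320. Next I'll slide the washer in with a force guard.

Run:
```python
from h import *
np.set_printoptions(precision=4,suppress=True)
z=np.load("p1.npz"); tcp=z["tcp"]; Rm=R.from_rotvec(z["rot"]).as_matrix(); ro=z["rot"]
P=lambda x,y,zz: tcp+Rm@np.array([x,y,zz])
loc=lambda: Rm.T@(np.array(ctrl.read_tcp_pos())-tcp)
fl=lambda: Rm.T@np.array(ctrl.read_force())
print(ctrl.servo_line(P(-.063,.066,.0017),ro,feed=.03,max_force=7)); print("in",loc(),fl(),ctrl.read_width(),ctrl.read_time())
c=ctrl.capture("wrist"); save(c,"p3")
np.savez("p3.npz",**{k:np.array(v) for k,v in c.items()},tcp=ctrl.read_tcp_pos(),rot=ctrl.read_eef_rot())
```

```text
True
in [-0.0599  0.0662  0.0016] [3.4545 0.4914 0.6994] 0.039473673807261626 12.475
```

View pics/p3.png

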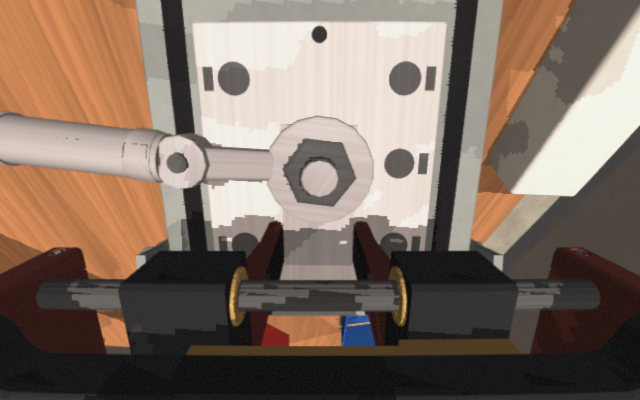

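Run:
```python
from h import *
np.set_printoptions(precision=4,suppress=True)
z=np.load("p1.npz"); tcp=z["tcp"]; Rm=R.from_rotvec(z["rot"]).as_matrix(); ro=z["rot"]
P=lambda x,y,zz: tcp+Rm@np.array([x,y,zz])
loc=lambda: Rm.T@(np.array(ctrl.read_tcp_pos())-tcp)
fl=lambda: Rm.T@np.array(ctrl.read_force())
ctrl.servo_line(P(-.0605,.0665,.0016),ro,feed=.02); print(loc(),fl())
ctrl.ungrasp(); print("open",ctrl.read_width(),loc(),fl())
ctrl.servo_line(P(-.058,-.02,.0016),ro,feed=.12)
c=ctrl.capture("wrist"); save(c,"p4")
np.savez("p4.npz",**{k:np.array(v) for k,v in c.items()},tcp=ctrl.read_tcp_pos(),rot=ctrl.read_eef_rot())
print(ctrl.read_time(),loc())
# handle direction
seat=P(-.1061,.067,.0016); 
xs,n,ys=Rm[:,0],-Rm[:,1],Rm[:,2]
np.savez("seat.npz",seat=seat,xs=xs,ys=ys,n=n); print("seat",seat,xs,ys,n)
X=cloud(c)-seat; h=X@n; a=X@xs; b=X@ys
m=(h>.026)&(h<.055)&(b<-.075)&(b>-.26)&(abs(a)<.14)
k=np.polyfit(b[m],a[m],1); print(m.sum(),"fit",k,"angle below -y:",np.arctan(k[0]), "h",np.median(h[m]),b[m].min())
for lo in np.arange(-.22,-.07,.02):
    q=m&(b>lo)&(b<lo+.02)
    if q.sum()>10: print(round(lo,3),q.sum(),a[q].min(),a[q].max(),np.percentile(h[q],95))
```

```text
[-0.0599  0.0665  0.0016] [ 4.3097 -0.3366  0.0492]
open 0.08809133697557124 [-0.0605  0.0665  0.0016] [-0.5968 -1.172  -0.0674]
14.5833 [-0.0582 -0.019   0.001 ]
seat [0.6682 0.0096 0.137 ] [ 0.0951 -0.8614  0.499 ] [0.9939 0.1099 0.0003] [-0.0551  0.4959  0.8666]
7022 fit [ 0.1244 -0.0016] angle below -y: 0.1237934729563876 h 0.04553354852610574 -0.22735042998822436
-0.22 900 -0.04044746482707305 -0.014125139555059474 0.048530006869217476
-0.2 1043 -0.03811454074751488 -0.011688907627085906 0.0485521476494411
-0.18 1046 -0.03512819303599468 -0.008568421005052368 0.04864382605131305
-0.16 1090 -0.0328768706170111 -0.006246280794123116 0.04851842152653111
-0.14 964 -0.02928017846441783 -0.0056760997540745775 0.04744380791178933
-0.12 849 -0.025737384592840567 -0.0035508782476940063 0.04671626995303248
-0.1 888 -0.02357683321554203 -0.0006741451899084123 0.04669582954738305
-0.08 213 -0.021420029636410744 0.0009734009987372627 0.04724701770302169
```

View pics/p4.png

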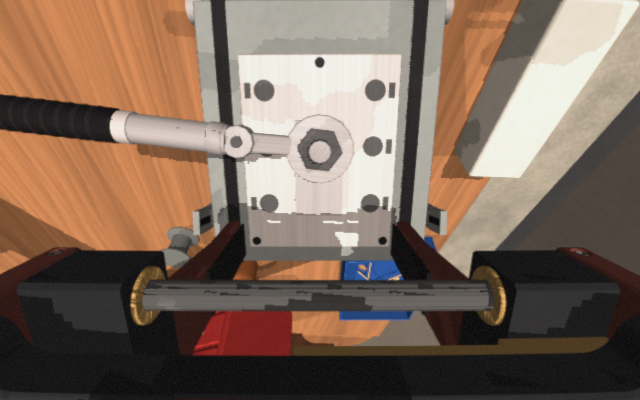

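Run:
```python
from h import *
np.set_printoptions(precision=4,suppress=True)
z=np.load("p4.npz"); c={k:z[k] for k in z.files}
for k in ("vertical_fov","cx","cy"): c[k]=float(c[k])
s=np.load("seat.npz");seat,xs,ys,n=[s[k] for k in("seat","xs","ys","n")]
X=cloud(c)-seat;h=X@n;a=X@xs;b=X@ys
for lo in np.arange(.03,.09,.005):
    for nm,q in(("mid",(abs(b)<.016)),("side",(abs(b)>.025)&(abs(b)<.04))):
        q=q&(a>lo)&(a<lo+.005)
        print(round(lo,3),nm,q.sum(),np.median(h[q]) if q.sum() else None,end="  ")
    print()
m=(h>.0015)&(h<.012)&(a>.028)&(a<.075)&(abs(b)<.03);print("washer y range",np.percentile(b[m],[1,99]),"x max",np.percentile(a[m],99))
save(c,"p4c",(220,100,420,270),3.5)
```

```text
0.03 mid 202 0.005862507476900473  0.03 side 180 -0.0021004641243629416  
0.035 mid 211 0.005776889122290495  0.035 side 196 -0.0021370022272094924  
0.04 mid 213 0.005862899978436927  0.04 side 179 -0.0020903124094402118  
0.045 mid 196 0.005979724833745689  0.045 side 185 -0.0019113901696461168  
0.05 mid 211 0.005939640776941567  0.05 side 178 -0.0020332247889028802  
0.055 mid 128 0.0059614014857503495  0.055 side 172 -0.0019720691181966954  
0.06 mid 149 -0.0019285889746779561  0.06 side 189 -0.0019390338347791158  
0.065 mid 188 -0.00203315932463128  0.065 side 169 -0.002143819737030889  
0.07 mid 171 -0.0020425533165086504  0.07 side 165 -0.0020598357408939654  
0.075 mid 179 -0.0019662885124998976  0.075 side 159 -0.0020373942342561064  
0.08 mid 172 -0.0019817740159273917  0.08 side 160 -0.002110045019708639  
0.085 mid 175 -0.0019787496298262473  0.085 side 167 -0.001913037373806862  
washer y range [-0.0205  0.0189] x max 0.05784863540973004
```

View pics/p4c.png

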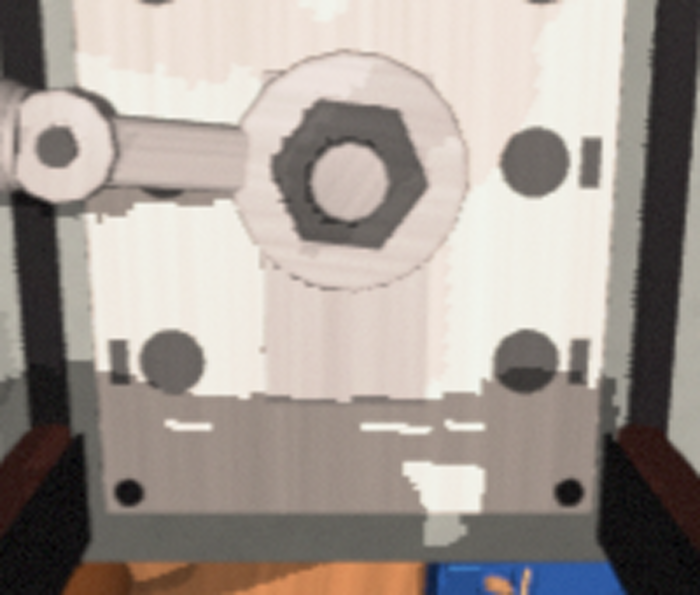

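The washer is home: it sits flat with its top 8.0 mm above the face and its tail end at 58 mm (59 expected). Next is the wrench. I'll use closed fingers as a post on the uphill side of the grip.

```bash
cat > wr.py <<'E'
from h import *
np.set_printoptions(precision=4,suppress=True)
s=np.load("seat.npz");seat,xs,ys,n=[s[k] for k in("seat","xs","ys","n")]
phi0=.124
def ut(p): return -ys*np.cos(p)-xs*np.sin(p), -xs*np.cos(p)+ys*np.sin(p)
def pose(p,back=.0225,h=.022,r=.183):
    u,t=ut(p); return seat+u*r+n*h-t*back, plate_rot(xs,ys,n,-p)
def hand():  # tcp in plate coordinates: x,y,h
    d=np.array(ctrl.read_tcp_pos())-seat; return np.array([d@xs,d@ys,d@n])
E
python3 - <<'E'
from wr import *
for p in (phi0,.5,.9,1.2,1.4): print(p,ctrl.ik(*pose(p)))
ctrl.clamp(10)
ctrl.reach(*pose(phi0,.06,.11)); print(hand())
ctrl.servo_line(*pose(phi0,.06,.022),feed=.12); ctrl.sleep(.2)
print(hand(),ctrl.read_force(),ctrl.read_time(),ctrl.read_width())
np.save("f0.npy",ctrl.read_force())
c=ctrl.capture("wrist");save(c,"q1")
c=ctrl.capture("scene");save(c,"q1s",(230,100,350,280),3.3)
E
```

```text
0.124 [ 0.2947  0.3964  1.9951 -0.641   0.962   0.7394]
0.5 [ 0.4015  0.4874  1.9489 -0.6192  0.9677  1.2173]
0.9 [ 0.4702  0.598   1.8324 -0.5893  0.998   1.6575]
1.2 [ 0.4882  0.6774  1.7148 -0.5692  1.0365  1.9447]
1.4 [ 0.4864  0.726   1.6285 -0.5584  1.0678  2.1202]
[ 0.037  -0.1874  0.1107]
[ 0.0369 -0.1886  0.0227] [0.2348 0.4137 0.4224] 17.7917 0.00032346057543480573
```

View pics/q1.png

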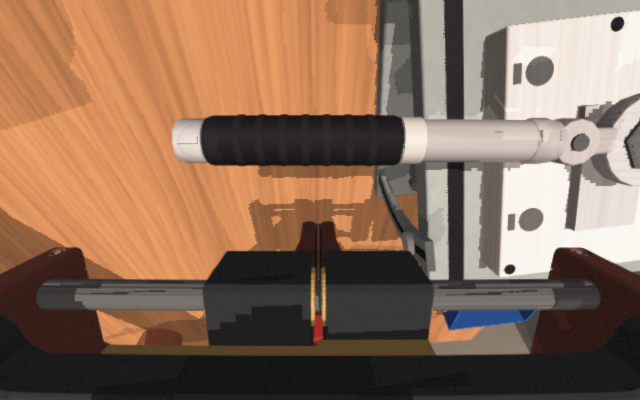

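View pics/q1s.png

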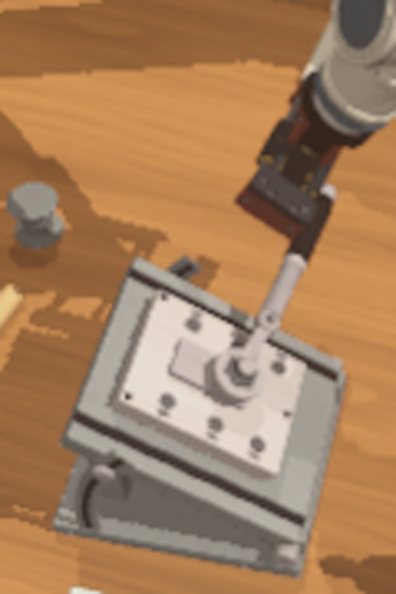

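Run:
```python
from wr import *
f0=np.load("f0.npy")
def F(p): return -(np.array(ctrl.read_force())-f0)@ut(p)[1]   # resistance along pull
st=ctrl.servo_line(*pose(phi0,.026),feed=.06); print("near",F(phi0))
p=phi0-.02; log=[]; hit=0
while p<phi0+1.25:
    p+=.03
    ctrl.servo_line(*pose(p,.0225,.022-.0025*max(0,p-phi0)),feed=.06)
    f=F(p); x=hand(); log.append((round(p,3),round(f,2)))
    if f>6.3: hit=1; break
print(log); print(hit,p,ctrl.read_time(),hand())
np.save("pt.npy",p)
c=ctrl.capture("wrist");save(c,"q2")
```

```text
near 0.2873186221892135
[(0.134, np.float64(2.23)), (0.164, np.float64(1.1)), (0.194, np.float64(0.9)), (0.224, np.float64(1.48)), (0.254, np.float64(1.57)), (0.284, np.float64(0.78)), (0.314, np.float64(1.08)), (0.344, np.float64(1.24)), (0.374, np.float64(1.19)), (0.404, np.float64(0.22)), (0.434, np.float64(0.94)), (0.464, np.float64(1.52)), (0.494, np.float64(0.75)), (0.524, np.float64(0.62)), (0.554, np.float64(1.0)), (0.584, np.float64(0.7)), (0.614, np.float64(1.09)), (0.644, np.float64(1.11)), (0.674, np.float64(1.02)), (0.704, np.float64(1.34)), (0.734, np.float64(1.26)), (0.764, np.float64(1.04)), (0.794, np.float64(1.25)), (0.824, np.float64(1.44)), (0.854, np.float64(1.9)), (0.884, np.float64(1.05)), (0.914, np.float64(2.2)), (0.944, np.float64(1.86)), (0.974, np.float64(3.9)), (1.004, np.float64(7.29))]
1 1.0040000000000007 26.1083 [-0.1415 -0.1185  0.0193]
```

View pics/q2.png

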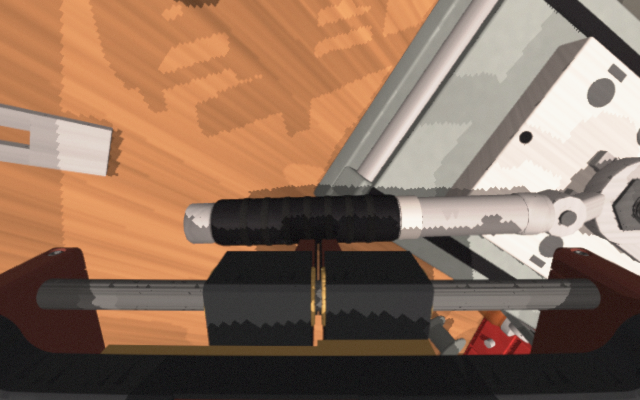

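Run:
```python
from wr import *
f0=np.load("f0.npy")
def F(p): return -(np.array(ctrl.read_force())-f0)@ut(p)[1]
p=float(np.load("pt.npy")); log=[]; p9=None
for i in range(6):
    p+=.012
    ctrl.servo_line(*pose(p,.0225,.0198),feed=.04); ctrl.sleep(.1)
    x=hand(); f=F(p); log.append((round(p,3),round(f,2),np.round(x,4).tolist()))
    if f>10.5: break
for l in log: print(l)
np.save("pt.npy",p); print(ctrl.read_time())
c=ctrl.capture("wrist");save(c,"q3")
np.savez("q3.npz",**{k:np.array(v) for k,v in c.items()},tcp=ctrl.read_tcp_pos(),rot=ctrl.read_eef_rot())
X=cloud(c)-seat;h=X@n;a=X@xs;b=X@ys
# handle axis: points near grip and barrel
u,t=ut(p); r=X@u; q=X@t; m=(h>.025)&(h<.056)&(abs(q)<.05)&(r>.075)&(r<.235)
k=np.polyfit(r[m],q[m],1);print(m.sum(),"handle line q=",k)
for lo in np.arange(.05,.23,.02):
    w=(h>.022)&(h<.056)&(abs(q)<.045)&(r>lo)&(r<lo+.02)
    if w.sum()>10: print(round(lo,3),w.sum(),np.percentile(q[w],[2,98]))
```

```text
(1.016, np.float64(8.14), [-0.1426, -0.1174, 0.0192])
(1.028, np.float64(8.67), [-0.1439, -0.1158, 0.0191])
(1.04, np.float64(8.72), [-0.1453, -0.1142, 0.0191])
(1.052, np.float64(8.6), [-0.1466, -0.1125, 0.019])
(1.064, np.float64(9.57), [-0.148, -0.1108, 0.019])
(1.076, np.float64(8.86), [-0.1493, -0.1091, 0.019])
28.2583
14338 handle line q= [-0.0242 -0.001 ]
0.05 1497 [-0.0145  0.0061]
0.07 1650 [-0.0143  0.0055]
0.09 1562 [-0.0143  0.0042]
0.11 1571 [-0.0149  0.0037]
0.13 1691 [-0.0161  0.0043]
0.15 1892 [-0.0179  0.0045]
0.17 2114 [-0.0198  0.0039]
0.19 1922 [-0.0184  0.0034]
0.21 1870 [-0.0193  0.003 ]
```

View pics/q3.png

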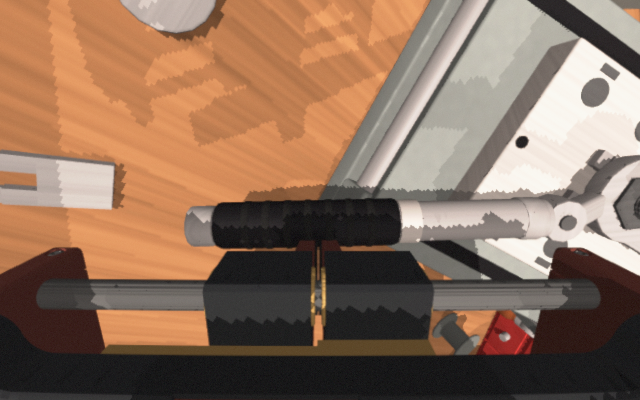

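```bash
cat > fold.py <<'E'
from wr import *
def meas(file,show=True):
    z=np.load(file); c={k:z[k] for k in z.files}
    for k in ("vertical_fov","cx","cy"): c[k]=float(c[k])
    Xw=cloud(c); X=Xw-seat; h=X@n;a=X@xs;b=X@ys
    # handle mask by height above face, off face
    rr=np.hypot(a,b); ph=np.arctan2(-a,-b)
    m=(h>.028)&(h<.056)&(rr>.08)&(rr<.128)
    # barrel axis by grid of r from pivot: iterative line fit of mid-edges
    A=np.median(ph[m])
    for _ in range(4):
        u,t=ut(A); r=X@u;q=X@t; mid=[]
        for lo in np.arange(.082,.124,.003):
            w=(h>.022)&(h<.056)&(abs(q)<.03)&(r>lo)&(r<lo+.003)
            if w.sum()>15: mid.append((lo+.0015,(np.percentile(q[w],2)+np.percentile(q[w],98))/2,np.ptp(np.percentile(q[w],[2,98]))))
        mid=np.array(mid); k=np.polyfit(mid[:,0],mid[:,1],1); A+=np.arctan(k[0])
    print(file,"barrel dir",A,"perp offset of line from stud",k[1],"implied fold",-k[1]/.058 if 0 else np.arcsin(np.clip(k[1]/.058,-1,1)),"width",mid[:,2].mean())
    return c
if __name__=="__main__":
    import sys
    for f in sys.argv[1:]: meas(f)
E
python3 fold.py p4.npz q3.npz
python3 - <<'E'
from h import *
for f,b in (("q3",(520,170,640,260)),("q1",(520,90,640,190))):
    i=cv2.imread(f"pics/{f}.png")[b[1]:b[3],b[0]:b[2]]; cv2.imwrite(f"pics/{f}z.png",cv2.resize(i,None,fx=5,fy=5,interpolation=cv2.INTER_CUBIC))
E
```

```text
p4.npz barrel dir 0.12221529414076845 perp offset of line from stud 0.0011726677015998345 implied fold 0.020219786395551356 width 0.019452511188083745
q3.npz barrel dir 1.0524432886792083 perp offset of line from stud -0.002752558499521797 implied fold -0.04747573777668746 width 0.018488869966648926
```

View pics/q3z.png

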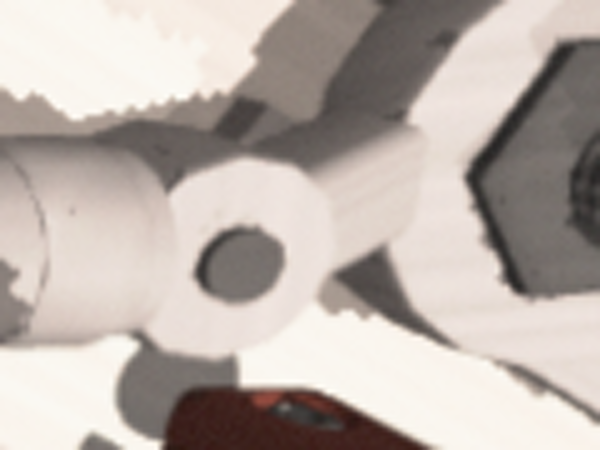

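View pics/q1z.png

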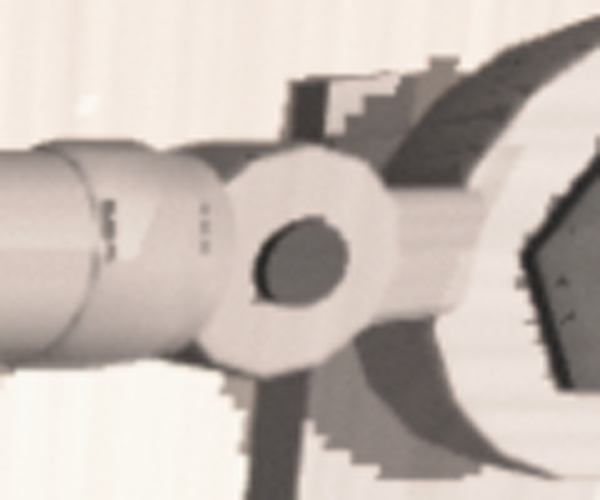

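The image gives a fold of about 0.07 and the arm's travel gives about 0.085. The crop shows the handle visibly bent at the pivot, near (569,222). I'll go slightly further for margin, well short of 0.22.

Run:
```python
from wr import *
import fold
f0=np.load("f0.npy")
def F(p): return -(np.array(ctrl.read_force())-f0)@ut(p)[1]
p=float(np.load("pt.npy")); 
for i in range(3):
    p+=.012
    ctrl.servo_line(*pose(p,.0225,.0198),feed=.04); ctrl.sleep(.1)
    print(round(p,3),F(p),hand())
np.save("pt.npy",p); print(ctrl.read_time())
c=ctrl.capture("wrist");save(c,"q4")
np.savez("q4.npz",**{k:np.array(v) for k,v in c.items()},tcp=ctrl.read_tcp_pos(),rot=ctrl.read_eef_rot())
fold.meas("q4.npz")
```

```text
1.088 9.531257358134065 [-0.1505 -0.1074  0.019 ]
1.1 8.537362061627782 [-0.1518 -0.1056  0.0189]
1.112 10.015072756961578 [-0.153  -0.1039  0.0189]
29.3583
q4.npz barrel dir 1.1053645961150853 perp offset of line from stud -0.0059915598085517946 implied fold -0.10348737513194374 width 0.018647504524193177
```

Run:
```python
from wr import *
import fold
p=float(np.load("pt.npy")); 
ctrl.servo_line(*pose(p,.06,.0205),feed=.05)
print(hand(),np.array(ctrl.read_force())-np.load("f0.npy"))
ctrl.servo_line(*pose(p,.065,.12),feed=.12); ctrl.sleep(.3)
c=ctrl.capture("wrist");save(c,"r1")
np.savez("r1.npz",**{k:np.array(v) for k,v in c.items()},tcp=ctrl.read_tcp_pos(),rot=ctrl.read_eef_rot())
fold.meas("r1.npz"); print(ctrl.read_time())
q=pose(p,.065,.2); print(q[0],ctrl.ik(*q))
```

```text
[-0.1378 -0.1344  0.0207] [ 0.0376 -0.4054 -0.1675]
r1.npz barrel dir 0.9569535805357688 perp offset of line from stud 0.001127933095882998 implied fold 0.019448348337840902 width 0.01953830603516436
31.6417
[0.5058 0.21   0.2428] [ 0.62    0.4243  1.6828 -0.4646  1.3348  1.8017]
```

View pics/r1.png

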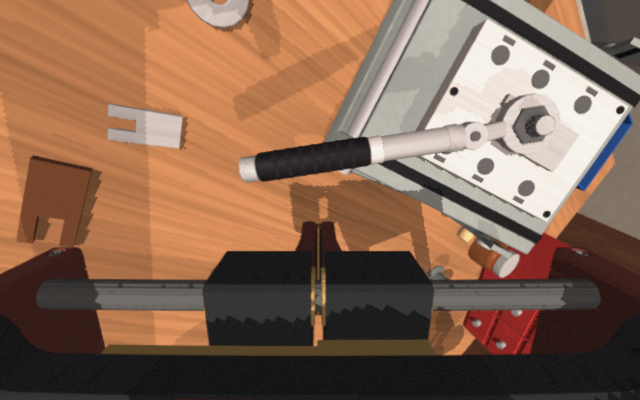

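```bash
python3 - <<'E'
from wr import *
p=float(np.load("pt.npy")); q=pose(p,.065,.2); ctrl.servo_line(q[0],q[1],feed=.15); ctrl.sleep(.3)
for cam in("scene","top"):
    c=ctrl.capture(cam); save(c,"end_"+cam,(230,120,350,280) if cam=="scene" else (190,110,390,260),3.4 if cam=="scene" else 3.5); save(c,"endfull_"+cam)
c=ctrl.capture("wrist");np.savez("e.npz",**{k:np.array(v) for k,v in c.items()},tcp=ctrl.read_tcp_pos(),rot=ctrl.read_eef_rot())
print(ctrl.read_time(),ctrl.read_force())
def ld(f):
    z=np.load(f);c={k:z[k] for k in z.files}
    for k in ("vertical_fov","cx","cy"): c[k]=float(c[k])
    return c
# washer check in final
X=cloud(c)-seat;h=X@n;a=X@xs;b=X@ys
m=(h>.002)&(h<.012)&(a>.03)&(a<.08)&(abs(b)<.035);print("washer",m.sum(),"h",np.median(h[m]),"y",np.percentile(b[m],[1,99]),"xmax",np.percentile(a[m],99))
# pivot screw: darkest blob near r=58
for f in("p4.npz","q3.npz","q4.npz","r1.npz"):
    c=ld(f);X=cloud(c)-seat;h=X@n;a=X@xs;b=X@ys;r=np.hypot(a,b)
    g=c["frame"].max(2)
    m=(h>.03)&(h<.056)&(abs(r-.058)<.009)&(g<140)
    L=cv2.connectedComponentsWithStats(m.astype(np.uint8))
    i=1+np.argmax(L[2][1:,4]);px=L[3][i];hh=np.median(h[L[1]==i])
    P=on_plane(c,px,n,n@seat+hh)-seat
    print(f,px,L[2][i,4],"h",hh,"r",np.hypot(P@xs,P@ys),"nut angle",np.arctan2(-P@xs,-P@ys))
E
python3 fold.py e.npz
```

```text
32.775 [-0.1859 -0.3649 -0.3988]
washer 697 h 0.006026398692635892 y [-0.0203  0.0187] xmax 0.05857774089166619
p4.npz [235.8942 141.6731] 104 h 0.04529792314391043 r 0.057483517120729355 nut angle 0.1348376737425677
q3.npz [567.2474 222.3579] 190 h 0.0432814303039653 r 0.05905756924773079 nut angle 0.9950430173213224
q4.npz [567.0366 225.7382] 191 h 0.043073903832119266 r 0.058877471695653265 nut angle 0.9948671668191105
r1.npz [475.1333 135.9867] 75 h 0.04318820692346587 r 0.05862386239276279 nut angle 0.9637414030779585
e.npz barrel dir 0.9545396842266913 perp offset of line from stud 0.0013092018370122153 implied fold 0.022574362739722346 width 0.019469799501619884
```

View pics/end_scene.png

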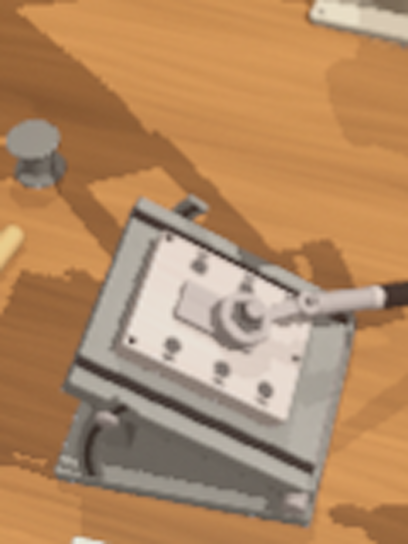

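View pics/endfull_top.png

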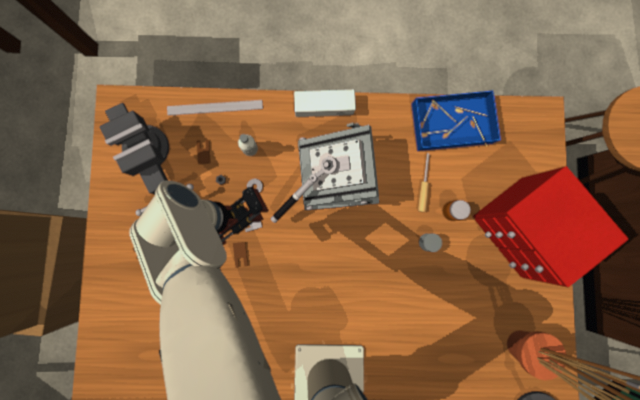

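```bash
python3 -c "
from cell import ctrl
print(ctrl.sign_off(), ctrl.read_time())"
```

```text
the job is handed in; nothing more can be done
the job is handed in; nothing more can be done
```

The washer is in under the nut and the clamp is tightened. I handed the job in at about 33 s of the 61 s allowed, with the gripper clear of everything.

- **Washer:** I picked up the larger grey slotted washer and slid it flat under the nut from up the slope. It stopped against the stud within 0.3 mm of where I expected, and I let go. In the last picture it was still flat and home, with its tail end at 58.6 mm (59 expected).
- **Tightening:** I pulled the wrench round with closed fingers on the uphill side of the grip. After about 0.84 rad the force rose and levelled off at about 9 to 10 N, and the nut stopped turning.
- **Click:** I stopped with the handle folded about 0.12 rad, measured from the images. That is past the 0.06 click and short of the 0.22 limit.
- **Release:** After I backed off, the handle line matched its starting straightness.

**Checks that disagreed:**
- **Fold from arm travel:** arm travel gave 0.14 rad from where the force levelled off. Measured from the handle's final rest angle it gave up to about 0.2 rad. I trust the images, which show the nut stationary while the handle folded.
- **Turning force:** it read 1 to 2 N against the stated 2 to 4 N, so the force readings may be about 1 N low.
- **Nut angle:** it read about 0.03 rad less after release, which could be a small rebound or viewpoint error.
- **Mould face height:** my first estimate from the overhead cameras was about 2 cm too low. The wrist view corrected it before anything was touched.

The last overhead picture shows nothing else visibly moved, though the arm hid part of the bench to the left.

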